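Tip the wax bars into the melting pot

ROBOT

A 6-joint arm with a two-finger parallel gripper is mounted at the origin on the work surface. World frame = base frame: x ahead of the robot, y to its left, z up, the work surface at z = 0. Lengths are in mm, angles in rad, forces in N, time in s.
With the tool pointing down it reaches from about 350 to 975 mm from the base axis. Payload 7.1 kg.
Tool frame: the origin (TCP) lies midway between the tips of the shut fingers; the grasp point (between the pads) lies 19 mm behind it (ctrl.grasp_offset is the distance from the TCP to the grasp point, in mm); z points along the fingers, y is the line along which they close (so a half turn about z gives the same grasp; the last joint's range is limited). The gripper opens to 88 mm and grips with 3 to 60 N. Pads are 20 mm wide; open, the fingers measure 115 mm over their backs; the gripper's body (75 mm by 178 mm) begins 61 mm behind the grasp point.
Start: joints at [-1.244, 0.423, 1.63, -0, 1.089, -0.019], TCP at [211.86, -587.98, 222.675] pointing down, gripper open.
Joint ranges: [-3, 3], [-0.9, 2.11], [0.09, 2.58], [-1.31, 4.45], [0.11, 2.69], [-2.54, 2.54]. Speed limits (rad/s): [2.39, 2.39, 3.01, 3.14, 3.14, 3.14].

INTERFACE

Orientations are given as a rotation vector (axis times angle).
In Python, from workcell import ctrl gives the robot as it stands. The module is installed in compiled form; this text tells all that it offers.
- The arm moves only by the tool servo_tool, never from a script. Its argument "rows" is a list of rows, each a list of 7 numbers: the turn, a rotation vector about the tool's x, y, z as a fraction of full scale, then the shift along the tool's x, y, z as a fraction of full scale, then the finger opening in mm, from 0 to 87.8. A call has 1 to 10 rows; each row is the pose to reach, as a shift and turn from the pose commanded when the call began, along the tool's axes at that moment; what a row does not reach only later rows make up. Full scale, the value 1, is 20 cm for a shift and 1.5 rad for a turn. A row lasts 1/8 s, in which the tool goes at most 62.5 mm and 10.7 degrees, less where a joint would pass 70% of its speed; a pose out of reach is approached as far as the arm can. A call with a number of a shift or a turn outside -1 to 1 is refused whole. A call with a gripper value outside its range is refused whole. The fingers move at their own pace and stop on an object; the grip force is fixed at half the most. Time passes only in rows, so rows that repeat a pose let the fingers close. It gives the time, the measured TCP pose, the force, the opening and the grip force at its end, in the units of the state.
- ctrl.get_obs(): the state, without advancing time (a new reading comes with each control period).
- ctrl.get_image(name): name is "scene" or "top" or "wrist"; returns (picture, depth): 384x512x3 uint8, red, green, blue; 384x512 float32, mm along the optical axis (not along the pixel's ray), 0 where there is no reading.
- ctrl.camera_info(name): a dict with "intrinsics" (3x3 intrinsics, pixels), "k1" (the pictures are not rectified: a ray, as slopes to the right and down, at radius r is drawn at 1 + k1 r^2 times it, then the intrinsics apply), "R" (3x3) and "t" (3): a world point X has camera coordinates R X + t. Camera axes: x right, y down, z forward; pixel columns grow to the right and rows downward; lengths in mm; the calibration is good to about 2 mm. A picture is of the moment at which its call begins: read the wrist's pose just before it. camera_info takes no time and is no camera call; for the wrist camera it gives the pose at the moment of the call.
- ctrl.close_job(): hands the job in; it is judged then, once.
The state is a dict: "t": time; "qpos": joint angles; "qvel": joint speeds; "joint_torque": joint torques, N m; "ee_pos": TCP position; "orientation": TCP orientation; "ft_force": force on the tool from outside, world axes, zero at the start; "moment": the same for the moment, N m; "width": finger opening in mm; "grasp_force": force on a finger pad.
Only numpy, scipy, OpenCV 4.12 (cv2) and the standard library are available. Lean on these libraries where they do the work, as an engineer would, in place of code of your own. Each camera call takes 0.05 s, during which the arm holds its last target. There are 200 camera calls.

TASK

Pick up the metal scoop tray by its wooden carrying bar, bring it over the melting pot with all three wax bars still on it, and tip it with its open lip close over the pot so that every bar slides into the pot. Then set the empty tray back down flat on the table and let go; leave the pot standing upright on its hotplate, and do not disturb the bottle, the jar or the cup.

Things in the scene. Friction and masses are not known exactly. Their poses are not given: they have to be found in the camera images.
- tray: Aluminium scoop tray, 170 mm long (x), 130 mm wide (y), floor 5 mm thick, walls 28 mm high at the back (-x) and sides; the +x end is open (the lip). Two upright straps at x = -15 mm carry a wooden bar across it, along y. About 0.3 kg empty. Origin: centre of the underside; z up. Bars slide off when it is tipped lip-down by some 20 to 27 degrees or more.
- tray_handle (a point): Centre of the tray's wooden carrying bar: 14 mm thick (tray x), 18 mm high, 122 mm long (tray y); 100 mm above the tray's underside and 15 mm behind (-x of) its centre. 62 mm free between it and the wax bars below. Same axes as the tray.
- tray_lip (a point): Middle of the tray's open end, on the upper side of the floor: 85 mm ahead (+x) of the tray's centre and 5 mm above its underside. Same axes as the tray.
- wax1: Cream-coloured wax bar, 60 x 30 x 24 mm (x, y, z), about 40 g, one of three alike, lying loose on the tray. Origin: the centre of the bar.
- wax2: Cream-coloured wax bar, 60 x 30 x 24 mm (x, y, z), about 40 g, one of three alike, lying loose on the tray. Origin: the centre of the bar.
- wax3: Cream-coloured wax bar, 60 x 30 x 24 mm (x, y, z), about 40 g, one of three alike, lying loose on the tray. Origin: the centre of the bar.
- pot: Round open stainless steel melting pot, 204 mm outer and 196 mm inner diameter, 85 mm high, inner floor 6 mm above its underside, with two wire loop handles at its sides (along its +x and -x, reaching 134 mm from the axis, 64 mm above its underside). Mass 0.9 kg, loose on the hotplate. Origin: centre of the underside; z up.
- pot_rim (a point): Centre of the pot's mouth, level with its rim, 85 mm above the pot's underside (115 mm above the table).
- hotplate: White induction hotplate with a black top, 280 x 230 x 30 mm, fixed to the table. Origin: centre of the underside. The pot stands on it, about 20 mm from its centre along its +x.
- bottle: Green glass oil bottle with a white cap, 72 mm diameter, 210 mm high, standing on the table; bystander. Origin: centre of the underside.
- jar: Clear glass jar with a wooden lid, 72 mm diameter, 120 mm high, standing on the table; bystander. Origin: centre of the underside.
- cup: White paper cup, 80 mm diameter at the rim, 90 mm high, standing on the table; bystander. Origin: centre of the underside.
Things that resemble listed ones, but are neither listed nor needed, are in the scene too. Of the things like the tray, leave any that is purple; of the rest the smaller one is meant.

How it is judged (in metres and radians):
On the way, in this order (a step that is already met when the one before it is completed fails the run):
1. the tray's lip is over the mouth of the pot with all three wax bars still on the tray (horizontal distance between tray_lip and pot_rim below 0.098 m and x of wax1 in the frame of tray between -0.085 and 0.088 m and z of wax1 in the frame of tray between 0 and 0.055 m and x of wax2 in the frame of tray between -0.085 and 0.088 m and z of wax2 in the frame of tray between 0 and 0.055 m and x of wax3 in the frame of tray between -0.085 and 0.088 m and z of wax3 in the frame of tray between 0 and 0.055 m), for 0.05 s.
2. the tray is tipped lip-down by more than 17 degrees with the middle of its lip over the pot's mouth and no more than 80 mm above the rim (angle between tray_lip's own z axis and vertical above 0.3 rad and angle between tray_lip's own x axis and vertical above 1.87 rad and horizontal distance between tray_lip and pot_rim below 0.098 m and z of tray_lip in the frame of pot_rim below 0.08 m), for 0.2 s.
At the end, for the whole second after the job is handed in: All three wax bars lie at rest inside the pot (centres below 80 mm above its underside); the pot stands upright on the hotplate (within 5 degrees, 50 mm of its centre); the tray is let go, at rest, flat on the table (underside within 8 mm of it, 5 degrees of level) (horizontal distance between each of wax1, wax2, wax3 and pot_rim below 0.098 m and z of wax1 in the frame of pot between 0 and 0.08 m and linear speed of each of wax1, wax2, wax3, tray below 0.03 m/s and z of wax2 in the frame of pot between 0 and 0.08 m and z of wax3 in the frame of pot between 0 and 0.08 m and angle between each of tray, pot's own z axis and vertical below 0.08 rad and height (world z) of tray below 0.008 m and horizontal distance between pot and hotplate below 0.05 m and z of pot in the frame of hotplate above 0.024 m); the robot touches nothing.
It fails at once if the oil bottle is pushed more than 30 mm or tipped over (distance of bottle from where it was at the start of the episode above 0.03 m or angle between bottle's own z axis and vertical above 0.3 rad).
It fails at once if the lidded jar is pushed more than 30 mm or tipped over (distance of jar from where it was at the start of the episode above 0.03 m or angle between jar's own z axis and vertical above 0.3 rad).
It fails at once if the paper cup is pushed more than 30 mm or tipped over (distance of cup from where it was at the start of the episode above 0.03 m or angle between cup's own z axis and vertical above 0.3 rad).
It also fails if it takes over 54 s, if anything falls off the work surface, if the arm or the gripper's body presses on something with over 40 N, if the wrist force passes 120 N, or if a joint passes its speed limit or range.

## Working session

There is one attempt and no reset: what is moved stays moved. The work goes in short steps, Python scripts to look and compute and a tool call to move; the robot and the scene stay as the last step left them, time stands still between calls to the robot, and variables do not carry over. Pictures are saved under pics/ and viewed, at most 10 in all, crops included, and the job is handed in when it is done.

Besides the shell and the picture viewer there is one more tool, called after "Call:" as a command line: name --pt "numbers of a row" for each row, then --argument value for the rest. servo_tool: Moves the arm, as the interface text tells. Its arguments: {"type":"object","properties":{"rows":{"type":"array","items":{"type":"array","items":{"type":"number"}}}},"required":["rows"]}

```bash
mkdir -p pics; cat > h.py <<'E'
import numpy as np, cv2
from workcell import ctrl
from scipy.spatial.transform import Rotation as Rn
def snap(n,f):
    c=ctrl.camera_info(n); im,d=ctrl.get_image(n)
    cv2.imwrite(f'pics/{f}.png',im[:,:,::-1]); np.savez(f'pics/{f}.npz',im=im,d=d,K=c['intrinsics'],k1=c['k1'],R=c['R'],t=c['t'])
def load(f): return dict(np.load(f'pics/{f}.npz'))
def cloud(c):
    "world xyz per pixel from depth"
    K=c['K'];v,u=np.mgrid[:384,:512]
    x=(u-K[0,2])/K[0,0];y=(v-K[1,2])/K[1,1];a,b=x.copy(),y.copy()
    for _ in range(8):
        s=1+c['k1']*(a*a+b*b);a,b=x/s,y/s
    P=np.stack([a,b,np.ones_like(a)],-1)*c['d'][...,None]
    return (P-c['t'])@c['R']
E
python3 - <<'E'
from h import *
snap('top','top0');snap('scene','sc0')
a=cv2.imread('pics/top0.png');b=cv2.imread('pics/sc0.png')
print(ctrl.get_obs())
for n in('top','scene'):
    c=ctrl.camera_info(n);print(n,-np.array(c['R']).T@c['t'])
E
```

```text
{'t': 0.1, 'qpos': array([-1.24400538e+00,  4.23744703e-01,  1.63058091e+00, -2.67031315e-05,
        1.08858973e+00, -1.89984514e-02]), 'qvel': array([-0.00013516, -0.00046151,  0.00049253, -0.00273583, -0.0004858 ,
        0.00022866]), 'joint_torque': array([ 1.62528486e-03, -5.45612025e+01, -2.74322999e+01,  6.45681471e-02,
        1.88533921e-02, -8.24635634e-06]), 'ee_pos': array([ 211.70061356, -587.54196083,  222.0045705 ]), 'orientation': array([-3.09346699e+00, -5.40257598e-01,  3.55049004e-04]), 'ft_force': array([-0.42195245,  0.33675178, -0.11211562]), 'moment': array([ 0.01995021, -0.01624108, -0.03886104]), 'grasp_force': 0.0, 'width': 87.94092229337805}
top [ 333.57401092  -31.63759398 1017.83688174]
scene [1401.16611868  423.15302605  704.30772066]
```

View pics/top0.png

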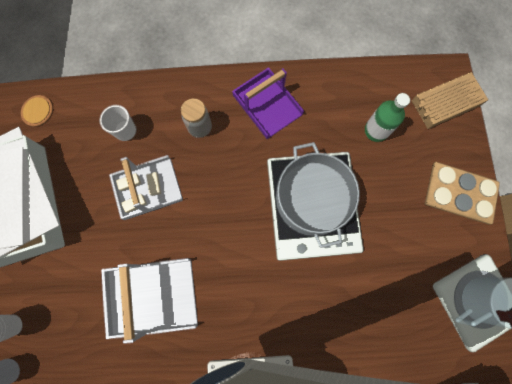

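View pics/sc0.png

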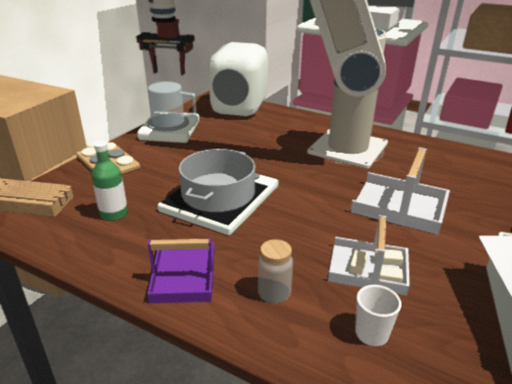

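Top view: there are three tray-like things: a purple one at (268,102), a large empty aluminium one at (150,298), and a small aluminium one at (146,187) holding three cream bars. The small one fits: it isn't purple, it's the smaller of the other two, and it carries the wax. The pot is at (317,193), the cup at (118,122), the jar at (196,117) and the bottle at (385,120).

```bash
python3 - <<'E'
from h import *
c=load('top0');P=cloud(c);im=c['im'];hsv=cv2.cvtColor(im,cv2.COLOR_RGB2HSV)
cv2.imwrite('pics/crop0.png',cv2.resize(im[90:230,85:225][:,:,::-1],(560,560),interpolation=cv2.INTER_CUBIC))
def reg(u0,u1,v0,v1,zlo,zhi,extra=None):
    m=np.zeros((384,512),bool);m[v0:v1,u0:u1]=1
    m&=(P[...,2]>zlo)&(P[...,2]<zhi)&(c['d']>0)
    if extra is not None:m&=extra
    return m
def rect(n,m):
    q=P[m];r=cv2.minAreaRect(q[:,:2].astype(np.float32));print(n,m.sum(),'c',np.round(r[0]),'size',np.round(r[1]),'ang',round(r[2],1),'z',np.round(np.percentile(q[:,2],[5,50,95])))
    return q
print('corner tbl z',P[240,220],P[187,150])
rect('bar',reg(110,160,145,215,92,125))
low=reg(100,190,145,225,2,12);rect('trayfloor',low)
rect('trayall',reg(104,190,150,222,3,60))
rect('walls',reg(104,190,150,222,22,29))
wax=reg(104,190,150,222,24,60,(hsv[...,1]>40)&(hsv[...,2]>150)); rect('wax',wax)
q=P[reg(265,370,140,255,108,122)];(e)=cv2.fitEllipse(q[:,:2].astype(np.float32)) ;print('pot rim',e, 'z',np.median(q[:,2]))
# circle fit
A=np.c_[q[:,:2],np.ones(len(q))];s=np.linalg.lstsq(A,(q[:,:2]**2).sum(1),rcond=None)[0];print('circ',s[:2]/2,np.sqrt(s[2]+(s[:2]**2).sum()/4))
rect('pot handles+rim',reg(262,375,135,262,80,125))
rect('hotplate',reg(255,375,140,265,20,36))
rect('cup',reg(95,140,100,145,80,100));rect('jar',reg(175,215,92,142,110,130));rect('jarall',reg(175,215,92,142,20,130));rect('bottle',reg(360,415,90,145,20,230))
rect('bigbar',reg(110,140,255,350,60,200));rect('purple',reg(225,310,60,140,20,200))
E
```

```text
corner tbl z [417.24483245  58.96000242  -4.61826176] [571.25892646 240.8887228   25.95117222]
bar 357 c [571. 271.] size [131.  17.] ang 15.5 z [ 96. 108. 111.]
trayfloor 1768 c [589. 267.] size [265. 229.] ang 86.2 z [2. 4. 9.]
trayall 2456 c [584. 258.] size [249. 202.] ang 85.3 z [ 3.  8. 30.]
walls 621 c [574. 257.] size [131. 171.] ang 15.5 z [23. 27. 29.]
wax 98 c [552. 273.] size [109. 110.] ang 4.4 z [25. 28. 32.]
pot rim ((509.9955139160156, -199.2769012451172), (197.65243530273438, 198.93905639648438), 82.8729019165039) z 114.09191997552209
circ [ 510.00589529 -199.2580804 ] 99.11166241435319
pot handles+rim 1230 c [ 510. -200.] size [204. 243.] ang 61.6 z [ 84. 101. 116.]
hotplate 5091 c [ 494. -203.] size [281. 229.] ang 1.2 z [23. 30. 36.]
cup 197 c [751. 321.] size [79. 78.] ang 77.7 z [81. 88. 91.]
jar 458 c [748. 104.] size [60. 64.] ang 89.0 z [115. 119. 122.]
jarall 854 c [745. 103.] size [70. 67.] ang 64.4 z [ 33. 116. 121.]
bottle 1172 c [ 743. -444.] size [ 71. 186.] ang 47.8 z [ 37. 135. 210.]
bigbar 911 c [276. 270.] size [177.  24.] ang 3.4 z [122. 146. 149.]
purple 750 c [804. -99.] size [172. 134.] ang 31.3 z [ 22.  68. 110.]
```

View pics/crop0.png

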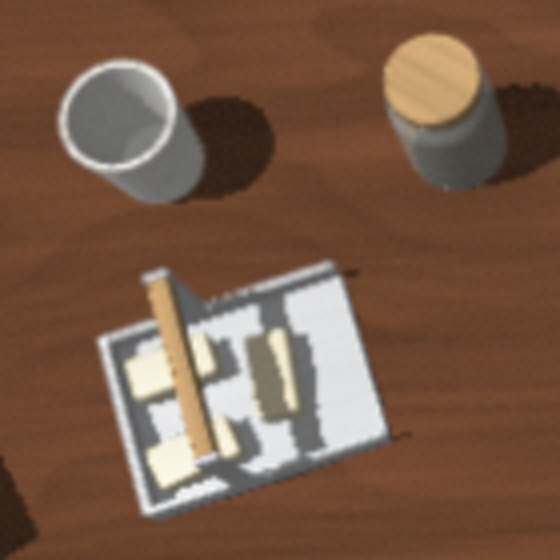

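The crop confirms it: the small aluminium tray has three bars, its handle runs from (155,275) to (205,455), and its open lip faces right at (365,350). That puts the tray centre at (574,257) with yaw about -74.5° and the handle at (570.5,271). I'll move over it now.

Call:
servo_tool --pt "0 0 0 0.27 -0.28 0 87.8" --pt "0 0 0 0.53 -0.57 0 87.8" --pt "0 0 0 0.8 -0.86 0 87.8" --pt "0 0 0 0.8 -0.86 0 87.8" --pt "0 0 0 0.8 -0.86 0 87.8"

```text
t: 0.72
ee_pos: [304.6, -369.1, 222.5]
orientation: [-3.092, -0.546, 0.001]
ft_force: [-0.3, -0.2, -0.3]
width: 88.1
grasp_force: 0.0
```

Call:
servo_tool --pt "0 0 0 0.27 -0.28 0 87.8" --pt "0 0 0 0.53 -0.57 0 87.8" --pt "0 0 0 0.8 -0.86 0 87.8" --pt "0 0 0 0.8 -0.86 0 87.8" --pt "0 0 0 0.8 -0.86 0 87.8"

```text
t: 1.35
ee_pos: [397.4, -154.5, 222.7]
orientation: [3.093, 0.547, 0.0]
ft_force: [-0.6, -0.7, 0.2]
width: 87.7
grasp_force: 0.0
```

Call:
servo_tool --pt "0 0 0.02 0.27 -0.28 0 87.8" --pt "0 0 0.04 0.53 -0.57 0 87.8" --pt "0 0 0.05 0.8 -0.86 0 87.8" --pt "0 0 0.05 0.8 -0.86 0 87.8" --pt "0 0 0.05 0.8 -0.86 0 87.8"

```text
t: 1.98
ee_pos: [490.3, 61.0, 222.5]
orientation: [3.112, 0.428, 0.001]
ft_force: [-0.8, -0.3, -0.0]
width: 87.8
grasp_force: 0.0
```

```bash
cat >> h.py <<'E'
def down(yaw):  # tool down, tool y at yaw
    c,s=np.cos(yaw),np.sin(yaw); return np.array([[-s,c,0],[c,s,0],[0,0,-1.]])
def go(p,R):
    o=ctrl.get_obs();R0=Rn.from_rotvec(o['orientation']).as_matrix()
    print('t',round(o['t'],2),'at',np.round(o['ee_pos'],1),'q',np.round(o['qpos'],2),'w',round(o['width'],1))
    print('turn',np.round(Rn.from_matrix(R0.T@R).as_rotvec()/1.5,3),'shift',np.round(R0.T@(np.array(p)-o['ee_pos'])/200,3))
E
python3 - <<'E'
from h import *
go([570.5,271.3,190],down(np.radians(-74.5)))
E
```

```text
t 1.98 at [490.3  61.  222.5] q [ 0.1   0.23  1.91 -0.    1.    1.4 ] w 87.8
turn [ 0.    -0.     0.002] shift [ 0.67  -0.904  0.163]
```

Call:
servo_tool --pt "0 0 0 0.22 -0.3 0 87.8" --pt "0 0 0 0.45 -0.6 0.05 87.8" --pt "0 0 0 0.67 -0.9 0.16 87.8" --pt "0 0 0 0.67 -0.9 0.16 87.8" --pt "0 0 0 0.67 -0.9 0.16 87.8" --pt "0 0 0 0.67 -0.9 0.16 87.8"

```text
t: 2.72
ee_pos: [569.7, 267.1, 190.3]
orientation: [3.112, 0.422, -0.002]
ft_force: [0.5, -0.5, 0.4]
width: 88.0
grasp_force: 0.0
```

```bash
python3 - <<'E'
from h import *
snap('wrist','w1');c=load('w1');P=cloud(c)
go([570.5,271.3,81],down(np.radians(-74.5)))
m=(c['d']>0)&(P[...,2]>96)&(P[...,2]<125)&(np.hypot(P[...,0]-570,P[...,1]-271)<75)
hsv=cv2.cvtColor(c['im'],cv2.COLOR_RGB2HSV)
for n,mm in(('bar',m),('wood',m&(hsv[...,1]>60))):
    r=cv2.minAreaRect(P[mm][:,:2].astype(np.float32));print(n,mm.sum(),r,np.median(P[mm][:,2]))
E
```

```text
t 2.77 at [569.7 267.1 190.7] q [ 0.42  0.47  1.64 -0.    1.03  1.72] w 87.7
turn [ 0.     0.    -0.001] shift [ 0.01  -0.019  0.548]
bar 2069 ((570.5474853515625, 272.3198547363281), (131.0529327392578, 15.602429389953613), 14.96727180480957) 109.93453843003643
wood 1787 ((569.995361328125, 272.9285888671875), (122.02863311767578, 15.600475311279297), 15.657940864562988) 109.96012946274057
```

View pics/w1.png

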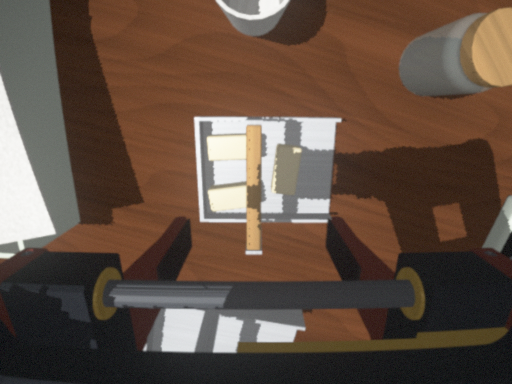

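The wrist view shows the bar at x≈254, rows 125-250, with the three bars below it and the fingers straddling it. Measured again, the bar is at (570,272.5). I'll descend, close and lift.

Call:
servo_tool --pt "0 0 0 0.01 -0.025 0.15 87.8" --pt "0 0 0 0.01 -0.025 0.3 87.8" --pt "0 0 0 0.01 -0.025 0.42 87.8" --pt "0 0 0 0.01 -0.025 0.5 87.8" --pt "0 0 0 0.01 -0.025 0.54 87.8" --pt "0 0 0 0.01 -0.025 0.54 87.8" --pt "0 0 0 0.01 -0.025 0.54 50" --pt "0 0 0 0.01 -0.025 0.54 30" --pt "0 0 0 0.01 -0.025 0.54 18" --pt "0 0 0 0.01 -0.025 0.54 0"

```text
t: 4.03
ee_pos: [570.2, 274.9, 82.9]
orientation: [-3.113, -0.424, -0.001]
ft_force: [0.5, -0.6, 0.1]
width: 51.6
grasp_force: 0.0
```

Call:
servo_tool --pt "0 0 0 0 0 0 0" --pt "0 0 0 0 0 0 0" --pt "0 0 0 0 0 0 0" --pt "0 0 0 0 0 0 0"

```text
t: 4.53
ee_pos: [570.2, 274.5, 82.7]
orientation: [3.112, 0.424, 0.0]
ft_force: [1.0, -2.6, -0.3]
width: 14.0
grasp_force: 30.0
```

Call:
servo_tool --pt "0 0 0 0 0 -0.03 0" --pt "0 0 0 0 0 -0.08 0" --pt "0 0 0 0 0 -0.18 0" --pt "0 0 0 0 0 -0.3 0" --pt "0 0 0 0 0 -0.44 0" --pt "0 0 0 0 0 -0.58 0" --pt "0 0 0 0 0 -0.7 0" --pt "0 0 0 0 0 -0.78 0" --pt "0 0 0 0 0 -0.8 0" --pt "0 0 0 0 0 -0.8 0"

```text
t: 5.78
ee_pos: [569.8, 274.7, 242.4]
orientation: [3.113, 0.424, -0.001]
ft_force: [-0.6, 0.7, -3.9]
width: 14.0
grasp_force: 30.0
```

```bash
python3 - <<'E'
from h import *
o=ctrl.get_obs();print(o['width'],o['grasp_force'],o['ft_force'])
d=np.array([.267,-.964,0]); lip=np.array([510,-199.3,0])-55*d; h=lip-100*d
print(h); go([h[0],h[1],242],down(np.radians(-74.5)))
snap('scene','sc1')
E
```

```text
13.982142454238232 29.996931552886963 [-0.55230611  0.68144019 -3.89277898]
[468.615 -49.88    0.   ]
t 5.78 at [569.8 274.7 242.4] q [0.43 0.41 1.6  0.   1.13 1.73] w 14.0
turn [0. 0. 0.] shift [-0.922  1.428  0.003]
```

View pics/sc1.png

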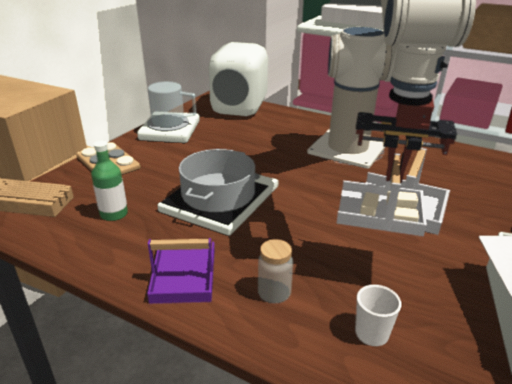

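The scene view shows the tray lifted level at about (395,200) with the wax still on it, gripped at 14 mm width. I'll carry it gently to the pot.

Call:
servo_tool --pt "0 0 0 -0.01 0.015 0 0" --pt "0 0 0 -0.04 0.06 0 0" --pt "0 0 0 -0.08 0.13 0 0" --pt "0 0 0 -0.135 0.21 0 0" --pt "0 0 0 -0.19 0.295 0 0" --pt "0 0 0 -0.245 0.38 0 0" --pt "0 0 0 -0.3 0.465 0 0" --pt "0 0 0 -0.355 0.55 0 0" --pt "0 0 0 -0.41 0.635 0 0" --pt "0 0 0 -0.465 0.72 0 0"

```text
t: 7.08
ee_pos: [518.6, 109.9, 242.7]
orientation: [3.113, 0.424, 0.0]
ft_force: [0.2, 0.1, -3.7]
width: 13.7
grasp_force: 30.0
```

Call:
servo_tool --pt "0 0 0 -0.055 0.085 0 0" --pt "0 0 0 -0.11 0.17 0 0" --pt "0 0 0 -0.165 0.255 0 0" --pt "0 0 0 -0.22 0.34 0 0" --pt "0 0 0 -0.275 0.425 0 0" --pt "0 0 0 -0.33 0.51 0 0" --pt "0 0 0 -0.38 0.59 0 0" --pt "0 0 0 -0.42 0.65 0 0" --pt "0 0 0 -0.445 0.69 0 0" --pt "0 0 0 -0.455 0.705 0 0"

```text
t: 8.32
ee_pos: [468.9, -49.5, 242.7]
orientation: [-3.113, -0.423, -0.0]
ft_force: [0.5, 0.3, -4.3]
width: 13.9
grasp_force: 30.0
```

```bash
python3 - <<'E'
from h import *
snap('top','top2')
c=load('top2');P=cloud(c)
q=P[(c['d']>0)&(P[...,2]>150)&(P[...,2]<195)]
d=np.array([.267,-.964,0]);n=np.array([.964,.267,0]);s=(q-[510,-199.3,0])
k=(abs(s@d)<300)&(abs(s@n)<120);s=s[k]
print('along',np.percentile(s@d,[2,50,99,100]),'across',np.percentile(s@n,[1,50,99]))
f=q[k][(s@d>-80)&(s@d<-55)];print('floor z',np.percentile(f[:,2],[10,50,90]))
go([468.6,-49.9,242],down(np.radians(-74.5)))
E
```

```text
along [-211.47743668 -113.09257039  264.29801431  270.69936272] across [-49.0585966  -17.37252927 118.76798298]
floor z [162.11772107 163.94555444 166.37155757]
t 8.38 at [468.9 -49.5 242.7] q [-0.13  0.17  1.94 -0.    1.03  1.17] w 13.9
turn [ 0.  0. -0.] shift [-0.002  0.002  0.003]
```

View pics/top2.png

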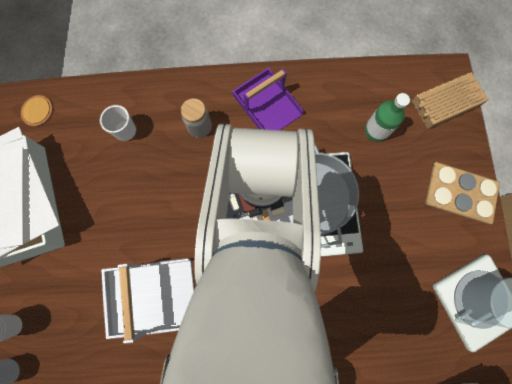

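The top view shows the arm over the tray at (265,210) with the pot's right half visible and nothing disturbed. The tray floor is at z≈164 and the lip is 55 mm short of the pot axis. I'll tip it with the lip held nearly fixed.

Call:
servo_tool --pt "0.029 0 0 0.02 -0.004 0 0" --pt "0.058 0 0 0.04 -0.007 0 0" --pt "0.087 0 0 0.063 -0.009 0 0" --pt "0.116 0 0 0.085 -0.011 0 0" --pt "0.1745 0 0 0.135 -0.006 0 0" --pt "0.2 0 0 0.16 -0.003 0 0" --pt "0.233 0 0 0.19 0 0 0" --pt "0.233 0 0 0.19 0 0 0"

```text
t: 9.38
ee_pos: [506.0, -39.3, 242.2]
orientation: [-2.77, -0.377, 0.067]
ft_force: [0.3, -0.1, -3.1]
width: 13.8
grasp_force: 30.0
```

I put the shift values one column off, so the tray went 38 mm sideways at 20° of tilt. There was no contact. I'll level it back to 10° and re-centre it now.

Call:
servo_tool --pt "-0.06 0 0 -0.02 0.01 -0.01 0" --pt "-0.116 0 0 -0.05 0.03 -0.02 0" --pt "-0.116 0 0 -0.09 0.05 -0.03 0" --pt "-0.116 0 0 -0.13 0.065 -0.035 0" --pt "-0.116 0 0 -0.165 0.072 -0.037 0" --pt "-0.116 0 0 -0.185 0.076 -0.039 0" --pt "-0.116 0 0 -0.19 0.076 -0.039 0" --pt "-0.116 0 0 -0.19 0.076 -0.039 0"

```text
t: 10.38
ee_pos: [473.7, -65.5, 244.8]
orientation: [-2.94, -0.4, 0.035]
ft_force: [0.3, -0.1, -4.5]
width: 13.8
grasp_force: 30.0
```

```bash
python3 - <<'E'
from h import *
o=ctrl.get_obs();R=Rn.from_rotvec(o['orientation']).as_matrix()
lip=o['ee_pos']+R@[0,100,78];d=np.array([.267,-.964,0]);n=np.array([.964,.267,0]);s=lip-[510,-199.3,0]
print('lip along,across,z',s@d,s@n,lip[2],'tilt',np.degrees(np.arcsin(-R[2,1])),o['ft_force'],o['moment'],o['width'])
snap('scene','sc3')
im=cv2.imread('pics/sc3.png')[80:280,130:430];cv2.imwrite('pics/sc3c.png',cv2.resize(im,None,fx=2.5,fy=2.5,interpolation=cv2.INTER_CUBIC))
E
```

```text
lip along,across,z -53.84951120163288 0.7769089680492476 150.52677705725785 tilt 10.061687624148623 [ 0.32780588 -0.08859625 -4.54257287] [-0.24232702 -0.09329765  0.04599602] 13.758782414721146
```

View pics/sc3c.png

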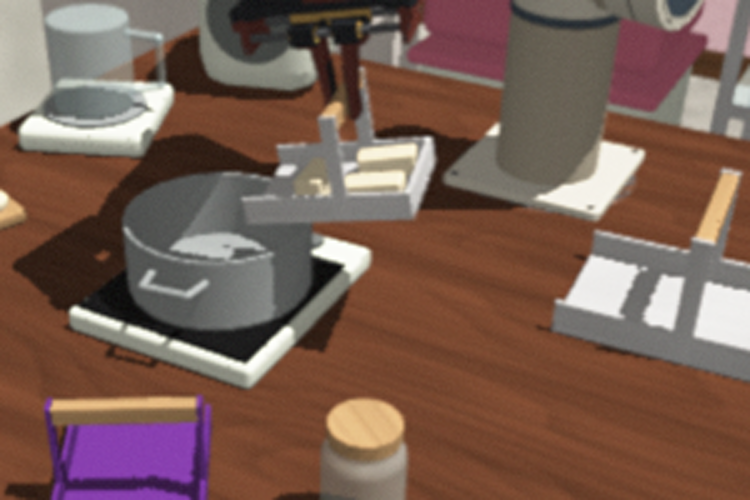

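The crop shows the tray tilted 10° with its lip over the pot at (260,205) and all three bars still on it: two at (385,170) and one at (310,180). I'll tip on to 40°, this time with the columns right.

Call:
servo_tool --pt "0.058 0 0 0 0.046 -0.024 0" --pt "0.116 0 0 0 0.095 -0.045 0" --pt "0.145 0 0 0 0.127 -0.044 0" --pt "0.1745 0 0 0 0.148 -0.061 0" --pt "0.2036 0 0 0 0.171 -0.077 0" --pt "0.233 0 0 0 0.194 -0.093 0" --pt "0.262 0 0 0 0.218 -0.107 0" --pt "0.291 0 0 0 0.242 -0.12 0" --pt "0.32 0 0 0 0.266 -0.132 0" --pt "0.349 0 0 0 0.292 -0.143 0"

```text
t: 11.68
ee_pos: [490.6, -125.7, 262.5]
orientation: [-2.423, -0.33, 0.121]
ft_force: [-0.2, 0.4, -3.3]
width: 14.0
grasp_force: 30.0
```

Call:
servo_tool --pt "0.029 0 0 0 0.018 -0.021 0" --pt "0.058 0 0 0 0.036 -0.042 0" --pt "0.058 0 0 0 0.036 -0.042 0" --pt "0.058 0 0 0 0.036 -0.042 0"

```text
t: 12.18
ee_pos: [493.3, -135.9, 264.4]
orientation: [-2.339, -0.319, 0.132]
ft_force: [0.5, 1.4, -3.3]
width: 13.9
grasp_force: 30.0
```

```bash
cat > st.py <<'E'
from h import *
import sys
o=ctrl.get_obs();R=Rn.from_rotvec(o['orientation']).as_matrix()
lip=o['ee_pos']+R@[0,100,78];d=np.array([.267,-.964,0]);n=np.array([.964,.267,0]);s=lip-[510,-199.3,0]
print('lip along,across,z',s@d,s@n,lip[2],'tilt',np.degrees(np.arcsin(-R[2,1])),o['ft_force'],o['width'],o['qpos'])
f=sys.argv[1];snap('scene',f)
im=cv2.imread(f'pics/{f}.png')[80:280,130:430];cv2.imwrite(f'pics/{f}c.png',cv2.resize(im,None,fx=2.5,fy=2.5,interpolation=cv2.INTER_CUBIC))
E
python3 st.py sc4
```

```text
lip along,across,z -50.00560296976563 0.7804205072530381 138.55633759652807 tilt 44.979056825914796 [ 0.45271142  1.37201787 -3.34924926] 13.92069279757874 [-0.5792348   0.51637566  1.60203926  0.48704163  1.65613998  0.60107394]
```

View pics/sc4c.png

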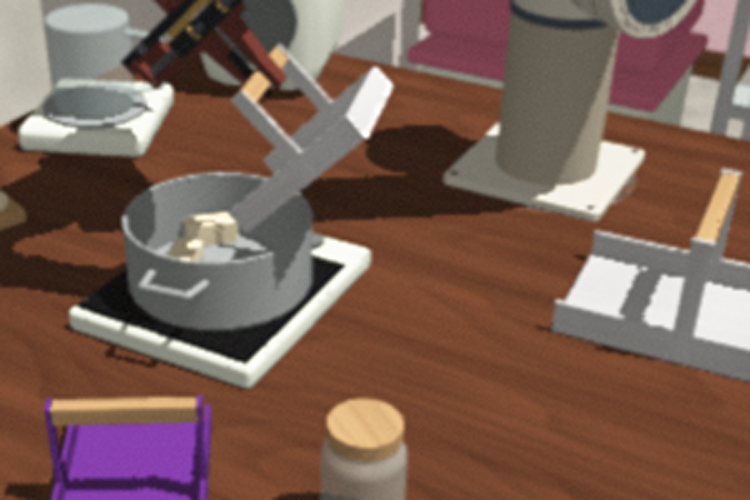

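The crop shows wax bars in the pot at about (205,235) with the tray at 45°. I'll hold a moment, rise, and level out.

Call:
servo_tool --pt "0 0 0 0 0 0 0" --pt "0 0 0 0 0 0 0" --pt "0 0 0 0 -0.06 -0.06 0" --pt "0 0 0 0 -0.14 -0.14 0" --pt "0 0 0 0 -0.22 -0.22 0" --pt "0 0 0 0 -0.28 -0.28 0" --pt "0 0 0 0 -0.28 -0.28 0"

```text
t: 13.1
ee_pos: [493.7, -136.5, 345.4]
orientation: [-2.34, -0.32, 0.129]
ft_force: [0.6, 0.0, -2.1]
width: 13.9
grasp_force: 30.0
```

```bash
python3 - <<'E'
from h import *
h=[468.6,-49.9,300];go(h,down(np.radians(-74.5)));o=ctrl.get_obs();print(o['ft_force'])
E
```

```text
t 13.1 at [ 493.7 -136.5  345.4] q [-0.58  0.43  1.54  0.5   1.79  0.67] w 13.9
turn [-0.522 -0.001  0.001] shift [-0.006 -0.159  0.479]
[ 0.64269032  0.02320139 -2.12419248]
```

Call:
servo_tool --pt "-0.07 0 0 0 -0.02 0.06 0" --pt "-0.14 0 0 0 -0.04 0.12 0" --pt "-0.21 0 0 0 -0.06 0.19 0" --pt "-0.28 0 0 0 -0.08 0.25 0" --pt "-0.35 0 0 0 -0.1 0.32 0" --pt "-0.42 0 0 0 -0.13 0.38 0" --pt "-0.48 0 0 0 -0.15 0.44 0" --pt "-0.522 0 0 0 -0.16 0.48 0" --pt "-0.522 0 0 0 -0.16 0.48 0"

```text
t: 14.22
ee_pos: [467.7, -47.5, 297.8]
orientation: [-3.108, -0.427, 0.005]
ft_force: [0.1, 0.3, -2.4]
width: 13.4
grasp_force: 30.0
```

Call:
servo_tool --pt "0 0 0 0.1 -0.16 0 0" --pt "0 0 0 0.2 -0.32 0 0" --pt "0 0 0 0.3 -0.48 0 0" --pt "0 0 0 0.4 -0.62 0 0" --pt "0 0 0 0.47 -0.72 0 0" --pt "0 0 0 0.47 -0.72 0 0"

```text
t: 14.98
ee_pos: [521.5, 115.6, 298.4]
orientation: [-3.108, -0.425, 0.003]
ft_force: [-0.6, -0.6, -2.9]
width: 13.9
grasp_force: 30.0
```

```bash
python3 - <<'E'
from h import *
snap('top','top5');snap('scene','sc5');c=load('top5');P=cloud(c)
a=c['im'][120:270,90:380][:,:,::-1];cv2.imwrite('pics/top5c.png',cv2.resize(a,None,fx=2.5,fy=2.5,interpolation=cv2.INTER_CUBIC))
r=np.hypot(P[...,0]-510,P[...,1]+199.3);m=(r<94)&(c['d']>0);print('pot contents z pct',np.percentile(P[m][:,2],[1,50,90,95,99]))
h=(m)&(P[...,2]>48);print('raised px',h.sum(),'of',m.sum())
go([570,273,150],down(np.radians(-74.5)));print(ctrl.get_obs()['ft_force'])
E
```

```text
pot contents z pct [31.86381856 36.46981578 62.99827258 65.63779582 67.71682257]
raised px 696 of 3657
t 15.07 at [520.8 114.2 298.5] q [0.19 0.2  1.76 0.   1.18 1.49] w 13.4
turn [-0.002  0.001  0.   ] shift [ 0.45  -0.697  0.744]
[-0.09301664  0.46161795 -2.83395395]
```

View pics/top5c.png

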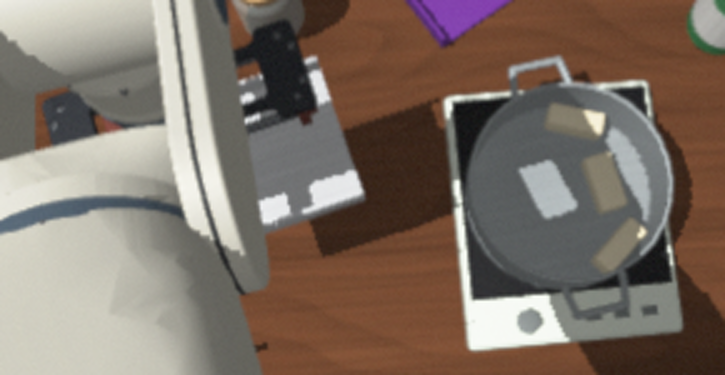

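The crop shows all three bars lying in the pot at (575,120), (605,183) and (620,245), with the pot still on its hotplate. I'll set the tray back where it was.

Call:
servo_tool --pt "0 0 0 0.1 -0.15 0.12 0" --pt "0 0 0 0.2 -0.3 0.25 0" --pt "0 0 0 0.3 -0.45 0.4 0" --pt "0 0 0 0.4 -0.6 0.55 0" --pt "0 0 0 0.45 -0.7 0.7 0" --pt "0 0 0 0.45 -0.7 0.74 0" --pt "0 0 0 0.45 -0.7 0.74 0" --pt "0 0 0 0.45 -0.7 0.74 0"

```text
t: 16.08
ee_pos: [570.9, 273.4, 152.7]
orientation: [-3.11, -0.422, -0.002]
ft_force: [0.4, 0.3, -2.8]
width: 13.8
grasp_force: 30.0
```

Call:
servo_tool --pt "0 0 0 0 0 0.1 0" --pt "0 0 0 0 0 0.2 0" --pt "0 0 0 0 0 0.26 0" --pt "0 0 0 0 0 0.29 0" --pt "0 0 0 0 0 0.31 0" --pt "0 0 0 0 0 0.315 0" --pt "0 0 0 0 0 0.315 0"

```text
t: 16.95
ee_pos: [570.4, 274.8, 88.8]
orientation: [-3.11, -0.424, -0.0]
ft_force: [-0.1, -0.3, -2.9]
width: 13.9
grasp_force: 30.0
```

```bash
python3 - <<'E'
from h import *
go([570,274.5,82.7],down(np.radians(-74.5)));print(ctrl.get_obs()['ft_force'])
E
```

```text
t 16.95 at [570.4 274.8  88.8] q [0.43 0.6  1.69 0.   0.85 1.73] w 13.9
turn [-0.002 -0.     0.   ] shift [-0.002  0.001  0.03 ]
[-0.13416376 -0.29424228 -2.90807171]
```

Still 6 mm up. I'll lower, release and retreat.

Call:
servo_tool --pt "0 0 0 0 0 0.01 0" --pt "0 0 0 0 0 0.02 0" --pt "0 0 0 0 0 0.027 0" --pt "0 0 0 0 0 0.03 0" --pt "0 0 0 0 0 0.03 0"

```text
t: 17.58
ee_pos: [570.1, 274.6, 82.8]
orientation: [-3.11, -0.424, 0.001]
ft_force: [-3.0, -1.1, 2.9]
width: 13.6
grasp_force: 30.0
```

Call:
servo_tool --pt "0 0 0 0 0 0 16" --pt "0 0 0 0 0 0 25" --pt "0 0 0 0 0 0 50" --pt "0 0 0 0 0 0 80" --pt "0 0 0 0 0 0 87.8" --pt "0 0 0 0 0 0 87.8" --pt "0 0 0 0 0 0 87.8" --pt "0 0 0 0 0 0 87.8"

```text
t: 18.58
ee_pos: [570.2, 274.6, 82.4]
orientation: [-3.11, -0.424, 0.001]
ft_force: [-0.0, 0.6, 0.6]
width: 81.4
grasp_force: 0.0
```

Call:
servo_tool --pt "0 0 0 0 0 -0.1 87.8" --pt "0 0 0 0 0 -0.25 87.8" --pt "0 0 0 0 0 -0.45 87.8" --pt "0 0 0 0 0 -0.65 87.8" --pt "0 0 0 0 0 -0.8 87.8" --pt "0 0 0 0 0 -0.8 87.8" --pt "0 0 0 0 0 -0.8 87.8"

```text
t: 19.45
ee_pos: [569.8, 273.9, 242.2]
orientation: [-3.11, -0.424, 0.001]
ft_force: [-0.4, 0.4, -0.6]
width: 87.5
grasp_force: 0.0
```

```bash
python3 - <<'E'
from h import *
snap('wrist','w6');snap('scene','sc6')
a=cv2.imread('pics/w6.png');b=cv2.imread('pics/sc6.png');cv2.imwrite('pics/fin.png',cv2.resize(np.hstack([a,b]),(800,300)))
c=load('w6');P=cloud(c);d=np.array([.267,-.964,0]);n=np.array([.964,.267,0]);s=P-[574,257,0]
for lo,hi in((-75,-45),(20,50),(60,80)):
  for e in(-1,1):
    m=(s@d>lo)&(s@d<hi)&(e*(s@n)>20)&(e*(s@n)<50)&(c['d']>0);print(lo,e,m.sum(),np.median(P[m][:,2]))
E
```

```text
-75 -1 377 6.099893479049089
-75 1 11118 347.4962057824197
20 -1 380 6.166084619846986
20 1 11454 346.93367888661857
60 -1 248 6.066312302954273
60 1 405 6.477146532423874
```

View pics/fin.png

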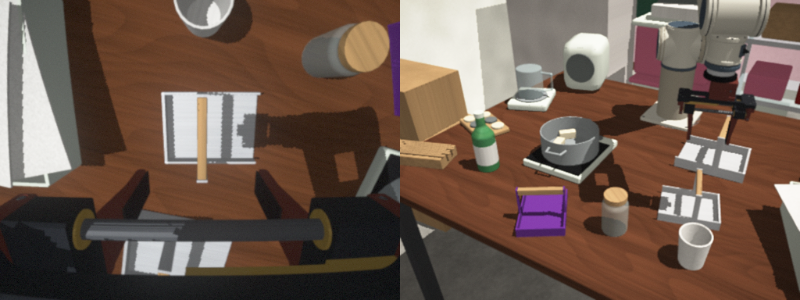

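The tray is empty, flat on the table (wrist view (210,128); floor z≈6 all round) and released. The wax is in the upright pot, at (570,135) in the scene view, and the bystanders haven't moved. I'm handing in.

```bash
python3 -c "
from workcell import ctrl
print(ctrl.close_job())"
```

```text
the job is handed in; nothing more can be done
None
```

I handed the job in with all three wax bars in the upright pot, the empty tray flat on the table and released, and the bottle, jar and cup where they were; one mistyped move shifted the tray 38 mm sideways at 20° of tilt, without contact, before I corrected it and tipped, and no verdict was returned.

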